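# Bleed the dye pot, then find which way its cap unscrews

### The job

Bleed the dye pot: pull the red slide knob on its side all the way out, then push it fully home again. Then loosen the black filler cap - nobody knows whether it undoes clockwise or anticlockwise, so try, and where it stops short turn it the other way, about a fifth of a turn - and lift it straight off. Finish while still holding the cap upright in the gripper, 5 to 12 cm above its seat and straight over the pot's mouth; leave the two jars and the brush behind the pot where they stand.

Things in the scene. Friction and masses are not known exactly. Their poses are not given: they have to be found in the camera images.
- dye_pot: Squat aluminium pot, 120 mm in diameter, fixed to the bench; origin at the centre of its underside on the bench, z up. A dark collar (80 mm in diameter) forms its mouth, whose upper face is 110 mm above the bench. On the pot's -y side a grey valve housing (36 mm wide, 40 mm deep, top at 85 mm) carries the slide. A white mark on the collar at the -x side matches the one on the cap.
- slide_grip (a point): Centre of the red knob of the slide: a cylinder 26 mm in diameter and 26 mm long, axis along the pot's y, 70 mm above the bench, 141 mm from the pot's axis on its -y side when home; its inner face is then about 34 mm from the housing's nozzle. It moves with the knob and can be pinched from above, fingers closing along the pot's x.
- slide (a joint): Travel of the slide in m: 0 fully home (as it starts), 0.040 at its outer stop; it moves out along the pot's -y. A spring detent holds it at either end: about 5 N to pull out of it or to push back through it, about 2 N in between.
- filler_cap: Black quarter-turn cap, about 120 g; origin on its axis under its flange (76 mm wide, 5 mm thick), which lies on the collar, 110 mm above the bench, when seated; z up. Above it a ribbed round grip 46 mm in diameter, 36 mm high (top 41 mm above the origin); below, a plug with two hidden lugs reaches 17 mm down. White index stripe on its -x side, at the start near the collar's mark.
- cap_grip (a point): Point on the cap's axis, 23 mm above its origin, mid-height of the grip. Turned the wrong way the cap comes to a hard stop within 20 degrees; the right way it goes on with light friction and lifts straight out once turned 60 to 115 degrees (70 is good); before that its lugs hold it down. Which way is right changes from start to start and cannot be seen.
- cabinet_corner (a point): Fixed point: near right lower corner of the tall black drawer cabinet that fills the space from here 0.34 m to +y, 0.3 m to +x and 0.7 m up (one drawer, 0.28 m higher, stands 50 mm and its handle some 80 mm nearer the robot). In front of it and on to +y stand fixed squeeze bottles up to 245 mm tall, from 0.39 m ahead of the robot's base. Swing the arm in front of both, not into them.
- yellow_jar: White round jar with a yellow lid, 58 mm in diameter, 66 mm tall, standing behind the pot; origin at the centre of its foot. To be left alone.
- magenta_jar: White round jar with a magenta lid, 58 mm in diameter, 66 mm tall, standing behind the pot and the slide; origin at the centre of its foot. To be left alone.
- brush: Purple nail brush with a bow handle, 30 x 86 x 55 mm, on its bristles behind the jars; origin at the centre of its underside. To be left alone.
Things that resemble listed ones, but are neither listed nor needed, are in the scene too. Leave any green look-alike of the filler_cap alone.

How it is judged:
By the outcome, as a careful person would: the job done as asked, in the order asked, and still so for the second after the job is handed in, while the arm keeps its last pose, push and grip.
It also fails if it takes over 59 s, if anything falls off the work surface, if the arm or the gripper's body presses on something with over 40 N, if the wrist force passes 120 N, or if a joint passes its speed limit or range.

### The arm

A 6-joint arm with a two-finger parallel gripper is mounted at the origin on a cart in front of the work surface, level with it; the furniture and walls round the work are solid. World frame = base frame: x ahead of the robot, y to its left, z up, the work surface at z = 0. Lengths are in m, angles in rad, forces in N, time in s.
With the tool pointing down it reaches from about 0.275 to 0.85 m from the base axis. Payload 19 kg.
Tool frame: the origin (TCP) lies between the finger pads; the fingertips stand robot.tcp_to_tips ahead of it and the grasp point (between the pads) lies 8 mm behind it (robot.tcp_to_tips is the distance from the TCP to the fingertips, in m); z points along the fingers, y is the direction in which the jaws open and shut (so a half turn about z gives the same grasp; the last joint's range is limited). The gripper opens to 85 mm and grips with 20 to 120 N. Pads are 22 mm wide; open, the fingers measure 114 mm over their backs; the gripper's body (76 mm by 85 mm) begins 54 mm behind the grasp point. The pads swing forward as they close: fully open they stand 13 mm farther back than shut.
Start: joints at [-1.247, 0.15, 1.437, -0, 1.554, -0.134], TCP at [0.254, -0.516, 0.242] pointing down, gripper open.
Joint ranges: [-2.8, 2.8], [-0.68, 2.1], [0.12, 2.68], [-1.39, 4.53], [0.16, 2.79], [-2.81, 2.81]. Speed limits (rad/s): [1.89, 1.89, 2.22, 3.01, 3.01, 3.01].

### API

Orientations are given as [roll, pitch, yaw] about the fixed x, y, z axes, in that order (R = Rz(yaw) Ry(pitch) Rx(roll)).
In Python, from station import robot gives the robot as it stands.
- The arm moves only by the tool drive_tool, never from a script. Its argument "moves" is a list that holds one entry, the list of rows, each a list of 4 numbers: the shift along the world's x, y, z in units of 25 mm (1.0 is 25 mm), then the turn about the world's z in units of 8 degrees (1.0 is 8 degrees). In form: [[[dx, dy, dz, yaw], ...]]. A call has 1 to 20 rows; each row is the pose to reach, as a shift and turn from the pose commanded when the call began; what a row does not reach only later rows make up. A row lasts 1/10 s, in which the tool goes at most 50 mm and 8.59 degrees, less where a joint would pass 70% of its speed; a pose out of reach is approached as far as the arm can. A call with a gripper value outside its range is refused whole. "jaw" is the closure, from -1 (fully open) to 1 (shut), so that 0 is half open, set as the call begins (left out, the last holds). The fingers move at their own pace and stop on an object; "squeeze" is the grip in N (left out, the last holds). Time passes only in rows, so rows that repeat a pose let the fingers close. It gives the time, the measured TCP pose, the force and the opening at its end, in the units of the state.
- robot.sense(): the state, without advancing time (a new reading comes with each control period).
- robot.snapshot(name): name is "scene" or "top" or "wrist"; returns (picture, depth): 480x640x3 uint8, blue, green, red; 480x640 float32, m along the optical axis (not along the pixel's ray), 0 where there is no reading.
- robot.camera_info(name): a dict with "mtx" (3x3 intrinsics, pixels), "eye" and "rotation" of the camera in the world. Camera axes: x right, y up, looking along -z (the intrinsics and any distortion apply to the point x, -y, -z); pixel columns grow to the right and rows downward; lengths in m; the calibration is good to about 2 mm. A picture is of the moment at which its call begins: read the wrist's pose just before it. camera_info takes no time and is no camera call; for the wrist camera it gives the pose at the moment of the call.
- robot.hand_in(): hands the job in, once; it reports no verdict.
The state is a dict: "t": time; "qpos": joint angles; "dq": joint speeds; "tau": joint torques, N m; "ee_pos": TCP position; "tool_rot": TCP orientation; "wrist_force": force on the tool from outside, world axes, zero at the start; "ft_torque": the same for the moment, N m; "gripper_width": finger opening in m.
Only numpy, scipy, OpenCV 4.12 (cv2) and the standard library are available. Lean on these libraries where they do the work, as an engineer would, in place of code of your own. Each camera call takes 0.05 s, during which the arm holds its last target.

## Working session

There is one attempt and no reset: what is moved stays moved. The work goes in short steps, Python scripts to look and compute and a tool call to move; the robot and the scene stay as the last step left them, time stands still between calls to the robot, and variables do not carry over. Pictures are saved under pics/ and viewed, and the job is handed in when it is done.

Besides the shell and the picture viewer there is one more tool, called as a command line: name --argument value ..., lists and objects as JSON in quotes. drive_tool: Moves the arm, as the interface text tells. Its arguments: {"type":"object","properties":{"moves":{"type":"array"},"jaw":{"type":"number"},"squeeze":{"type":"number"}},"required":["moves"]}

```bash
mkdir -p pics; python3 - <<'E'
from station import robot
import cv2,numpy as np
s=robot.sense();print(s['t'],s['ee_pos'],s['tool_rot'],s['gripper_width'],robot.tcp_to_tips)
for n in ("scene","top"):
    p,d=robot.snapshot(n);cv2.imwrite(f"pics/{n}0.png",p);np.save(f"{n}0.npy",d)
    c=robot.camera_info(n);np.savez(f"{n}0c.npz",**{k:np.array(c[k]) for k in("mtx","eye","rotation")});print(n,c)
E
```

```text
0.0 [ 0.25406864 -0.51558427  0.24172109] [-3.14047889e+00 -1.70426349e-04  4.57849052e-01] 0.08558126773389203 0.011
scene {'mtx': array([[491.65379739,   0.        , 320.4071659 ],
       [  0.        , 491.65379739, 234.44356087],
       [  0.        ,   0.        ,   1.        ]]), 'eye': array([0.34033767, 0.41081697, 0.87980945]), 'rotation': array([ 7.32575042e-01,  6.79694843e-04, -2.70933990e+00])}
top {'mtx': array([[605.70795962,   0.        , 314.91892591],
       [  0.        , 605.70795962, 235.58208553],
       [  0.        ,   0.        ,   1.        ]]), 'eye': array([ 0.3892127 , -0.1430576 ,  1.41491631]), 'rotation': array([ 0.1832996 , -0.00400114, -1.57445762])}
```

View pics/scene0.png

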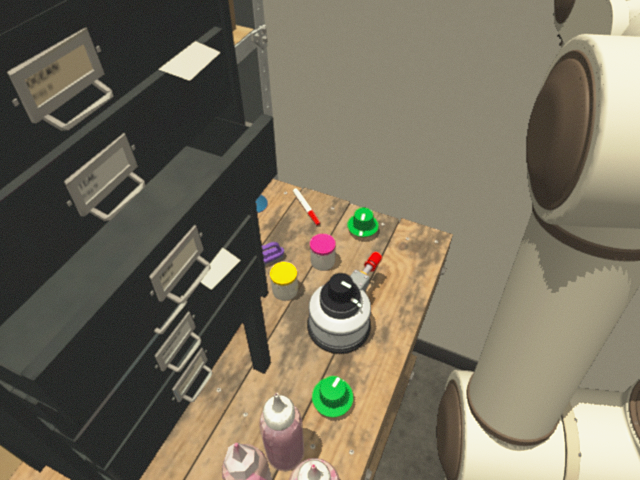

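View pics/top0.png

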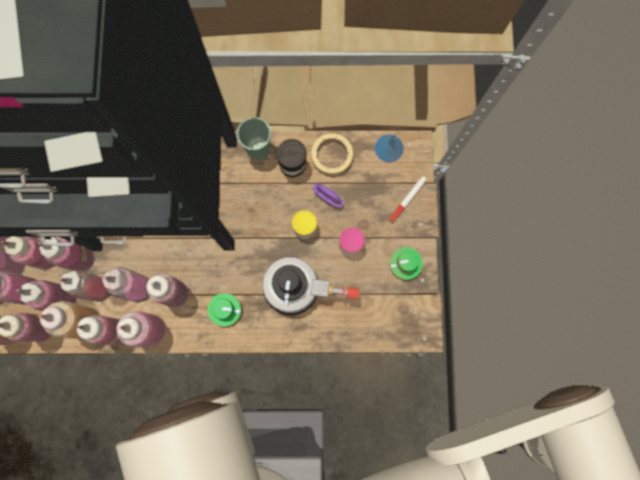

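The pot is at top px (290,285) and scene px (340,315). Candidates for the cap are the black one at top (290,283) and green look-alikes at (225,310) and (407,264). Candidates for the knob are the red one at (352,293), beside the grey housing, and the red half of a pen at (405,205). I choose the black cap and the knob at (352,293), and check both in a close crop.

```bash
cat > h.py <<'E'
import numpy as np,cv2
from scipy.spatial.transform import Rotation as Ro
def cam(n):
    c=np.load(n+"c.npz");return c["mtx"],c["eye"],Ro.from_euler('xyz',c["rotation"]).as_matrix()
def ray(c,u,v):
    K,e,R=c;return e,R@np.array([(u-K[0,2])/K[0,0],-(v-K[1,2])/K[1,1],-1])
def atz(c,u,v,z):
    e,r=ray(c,u,v);return e+r*(z-e[2])/r[2]
def dep(c,u,v,d):
    e,r=ray(c,u,v);return e+r*d
def proj(c,P):
    K,e,R=c;q=R.T@(np.asarray(P)-e);return K[0,2]+K[0,0]*q[0]/-q[2],K[1,2]+K[1,1]*q[1]/q[2]
E
python3 - <<'E'
from h import *
for n,(x,y,w,h) in {"scene0":(290,180,130,180),"top0":(250,240,130,90)}.items():
    im=cv2.imread(f"pics/{n}.png")[y:y+h,x:x+w];s=min(800//w,600//h)
    cv2.imwrite(f"pics/{n}crop.png",cv2.resize(im,None,fx=s,fy=s,interpolation=cv2.INTER_CUBIC));print(n,s)
E
```

```text
scene0 3
top0 6
```

View pics/top0crop.png

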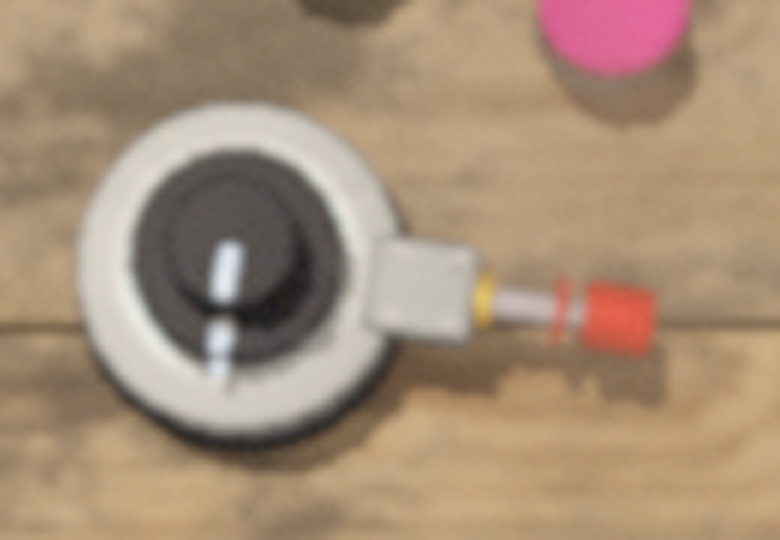

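View pics/scene0crop.png

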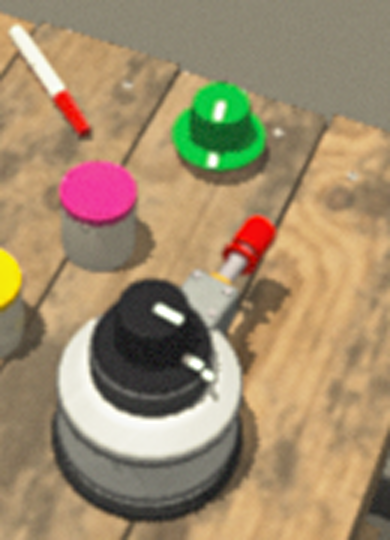

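The crops confirm it: black ribbed cap with its white stripe at crop (228,270), and the red knob at crop (620,319) on the grey housing's stem.

```bash
python3 - <<'E'
from h import *
t=cam("top0");s=cam("scene0")
f=lambda u,v:(u/6+250,v/6+240)
g=lambda u,v:(u/3+290,v/3+180)
cap=atz(t,*f(240,257),.113);capt=atz(t,*f(236,233),.151)
k=atz(t,*f(620,317),.077);print("top cap",cap,capt,"knob",k)
for p in [(585,283),(655,290),(585,345),(653,354)]: print(atz(t,*f(*p),.07))
print("stripe",atz(t,*f(228,255),.151),atz(t,*f(218,350),.115),atz(t,*f(218,373),.11))
print("scene capt",atz(s,*g(152,310),.151),"flange",atz(s,*g(150,355),.115),"knob",atz(s,*g(252,240),.073))
d=cap-k;print("axis dir yaw (deg) of pot from -y:",np.degrees(np.arctan2(d[1],d[0]))-90,np.linalg.norm(d[:2]))
for n,c,m in(("top0",t,[(304,222),(352,240),(327,196),(225,308),(407,262),(167,290),(140,329),(230,245)]),):
    D=np.load(n+".npy")
    for u,v in m: print((u,v),dep(c,u,v,D[v,u]).round(3))
    im=cv2.imread("pics/top0.png");hsv=cv2.cvtColor(im,cv2.COLOR_BGR2HSV)
    m=((hsv[...,0]<8)|(hsv[...,0]>174))&(hsv[...,1]>130)&(hsv[...,2]>150)
    m[:, :342]=0;m[:,365:]=0;m[:280]=0;m[305:]=0
    P=np.array([dep(c,u,v,D[v,u]) for v,u in zip(*np.nonzero(m))]);print(len(P),np.median(P,0),P.min(0),P.max(0))
    Z=np.array([[*dep(c,u,v,D[v,u])] for v in range(260,310) for u in range(270,312)])
    for lo,hi in((.145,.16),(.11,.12)):
        q=Z[(Z[:,2]>lo)&(Z[:,2]<hi)];print(lo,len(q),q.mean(0),(q.max(0)+q.min(0))/2,np.ptp(q,0))
E
```

```text
top cap [ 0.52716232 -0.09508245  0.113     ] [ 0.53153848 -0.09505464  0.151     ] knob [ 0.50838385 -0.23368179  0.077     ]
[ 0.52164425 -0.22137316  0.07      ]
[ 0.51896289 -0.24727912  0.07      ]
[ 0.49871074 -0.22106428  0.07      ]
[ 0.49530949 -0.24613856  0.07      ]
stripe [ 0.52384849 -0.09229708  0.151     ] [ 0.49370297 -0.08743415  0.115     ] [ 0.48589232 -0.08726076  0.11      ]
scene capt [ 0.53134232 -0.09051956  0.151     ] flange [ 0.52824621 -0.08285873  0.115     ] knob [ 0.51187885 -0.22943912  0.073     ]
axis dir yaw (deg) of pot from -y: -7.715874525823224 0.13986567686043883
(304, 222) [ 0.67  -0.125  0.068]
(352, 240) [ 0.629 -0.233  0.063]
(327, 196) [ 0.742 -0.179  0.023]
(225, 308) [0.477 0.051 0.06 ]
(407, 262) [ 0.579 -0.357  0.058]
(167, 290) [0.507 0.155 0.173]
(140, 329) [0.429 0.21  0.159]
(230, 245) [0.617 0.041 0.074]
120 [ 0.50873216 -0.23247111  0.0802051 ] [ 0.49684402 -0.2515095  -0.02327817] [ 0.52172234 -0.21078233  0.08769674]
0.145 384 [ 0.52951978 -0.0917557   0.15051553] [ 0.53031604 -0.09209638  0.15129454] [0.04548994 0.04633851 0.01250457]
0.11 546 [ 0.52707164 -0.09248121  0.11473241] [ 0.52922135 -0.09174103  0.11495848] [0.07836042 0.0756581  0.00982371]
```

drive_tool --moves '[[[0.6,0.7,0,0.4],[1.3,1.4,0,0.9],[2.0,2.3,0,1.4],[2.8,3.1,0,1.9],[3.6,4.0,-0.2,2.5],[4.4,4.9,-0.5,3.0],[5.2,5.8,-0.9,3.6],[6.0,6.7,-1.3,4.1],[6.8,7.6,-1.8,4.7],[7.6,8.5,-2.3,5.2],[8.4,9.3,-2.8,5.8],[9.1,10.1,-3.2,6.3],[9.7,10.8,-3.6,6.7],[10.1,11.2,-3.8,6.9],[10.2,11.3,-4.0,7.0],[10.2,11.3,-4.0,7.0],[10.2,11.3,-4.0,7.0]]]' --jaw -1 --squeeze 40

```text
t: 1.8
ee_pos: [0.5087, -0.234, 0.1425]
tool_rot: [-3.142, 0.0, 1.434]
wrist_force: [0.0, 0.2, -0.7]
gripper_width: 0.0854
```

```bash
python3 - <<'E'
from station import robot
import cv2,numpy as np
s=robot.sense();print(s['t'],s['ee_pos'],np.degrees(s['tool_rot']),s['qpos'],s['wrist_force'])
c=robot.camera_info("wrist");np.savez("wrist0c.npz",**{k:np.array(c[k]) for k in("mtx","eye","rotation")})
p,d=robot.snapshot("wrist");cv2.imwrite("pics/wrist0.png",p);np.save("wrist0.npy",d)
E
```

```text
1.8 [ 0.5087251  -0.23400299  0.14249907] [-1.79995615e+02  1.39380838e-02  8.21431586e+01] [-5.68565109e-01  1.73323072e-01  1.61587474e+00 -2.59138304e-04
  1.35236265e+00 -4.31381196e-01] [ 0.0496902   0.19524884 -0.73829524]
```

View pics/wrist0.png

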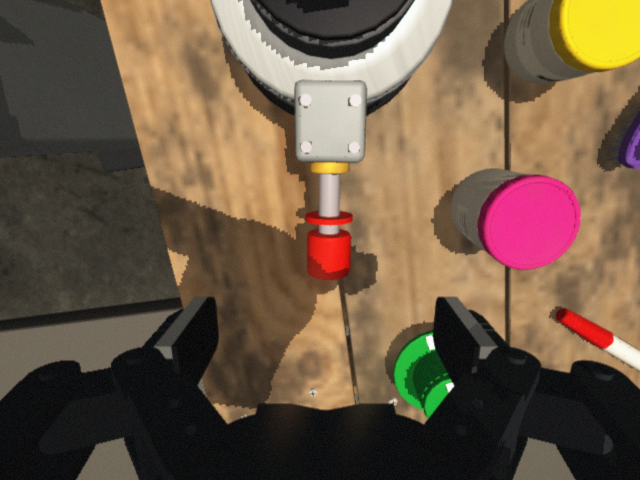

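The wrist picture shows the knob at (329,255), a thin red ring at (329,218) and the housing at (331,120). All three lie on a vertical line, so the yaw is right.

```bash
python3 - <<'E'
from h import *
c=cam("wrist0");D=np.load("wrist0.npy");print(c[1])
for n,u,v,z in(("knob axis inner",329,236,.083),("knob outer",329,270,.083),("ring",329,215,.083),("nozzle",329,172,.07),("L",308,255,.07),("R",351,255,.07),("hous c",331,105,.085)):
    print(n,atz(c,u,v,z),dep(c,u,v,D[v,u]))
E
```

```text
[ 0.51893346 -0.16546087  0.27434905]
knob axis inner [ 0.5137406  -0.21768175  0.083     ] [ 0.51369278 -0.21816261  0.08123803]
knob outer [ 0.51108367 -0.23724285  0.083     ] [ 0.51109043 -0.23718105  0.08316473]
ring [ 0.51531285 -0.20610638  0.083     ] [ 0.51519905 -0.20738387  0.0769859 ]
nozzle [ 0.51834256 -0.18475114  0.07      ] [ 0.51837721 -0.18362006  0.08198204]
L [ 0.4995282  -0.23106121  0.07      ] [ 0.49997377 -0.22955493  0.07469215]
R [ 0.52469907 -0.23455149  0.07      ] [ 5.26671657e-01 -2.58189499e-01  8.59582008e-05]
hous c [ 0.5237198  -0.15134436  0.085     ] [ 0.52369454 -0.15141887  0.08599933]
```

drive_tool --moves '[[[0.1,0,-0.5,0],[0.1,0,-1.0,0],[0.1,0,-1.6,0],[0.1,0,-2.2,0],[0.1,0,-2.7,0],[0.1,0,-3.0,0],[0.1,0,-3.2,0],[0.1,0,-3.2,0],[0.1,0,-3.2,0]]]' --jaw -1

```text
t: 2.75
ee_pos: [0.5118, -0.2334, 0.0626]
tool_rot: [3.141, 0.0, 1.435]
wrist_force: [0.3, -0.1, -0.3]
gripper_width: 0.0851
```

drive_tool --moves '[[[0,0,0,0],[0,0,0,0],[0,0,0,0],[0,0,0,0],[0,0,0,0],[0,0,0,0],[0,0,0,0],[0,0,0,0]]]' --jaw 1 --squeeze 40

```text
t: 3.55
ee_pos: [0.5109, -0.2333, 0.0625]
tool_rot: [-3.14, 0.0, 1.435]
wrist_force: [-10.6, 0.1, 9.1]
gripper_width: 0.0245
```

drive_tool --moves '[[[-0.04,-0.1,0,0],[-0.05,-0.2,0,0],[-0.08,-0.35,0,0],[-0.1,-0.5,0,0],[-0.12,-0.65,0,0],[-0.14,-0.8,0,0],[-0.16,-0.95,0,0],[-0.18,-1.1,0,0],[-0.2,-1.25,0,0],[-0.22,-1.4,0,0],[-0.24,-1.5,0,0],[-0.25,-1.58,0,0],[-0.26,-1.64,0,0],[-0.26,-1.64,0,0],[-0.26,-1.64,0,0]]]'

```text
t: 5.05
ee_pos: [0.505, -0.273, 0.0625]
tool_rot: [-3.141, -0.002, 1.435]
wrist_force: [-3.6, 12.5, 9.1]
gripper_width: 0.0247
```

drive_tool --moves '[[[0,-0.04,0,0],[-0.01,-0.08,0,0],[-0.01,-0.08,0,0]]]'

```text
t: 5.35
ee_pos: [0.5049, -0.2732, 0.0624]
tool_rot: [-3.14, -0.005, 1.436]
wrist_force: [-1.4, 30.0, 13.7]
gripper_width: 0.025
```

```bash
python3 - <<'E'
from station import robot
import cv2
s=robot.sense();print(s['ee_pos'],s['wrist_force'])
p,d=robot.snapshot("wrist");cv2.imwrite("pics/w1.png",p)
E
```

```text
[ 0.50491287 -0.27322172  0.06237609] [-1.39257739 30.0288568  13.67884278]
```

View pics/w1.png

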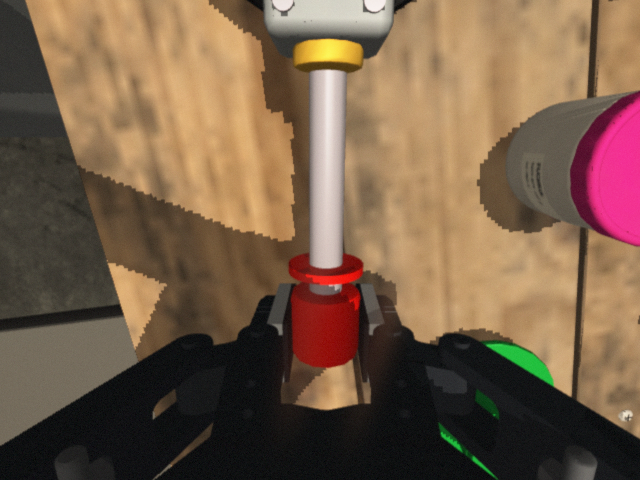

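The knob is held at (325,320) with the stem fully out. The force rises to 30 N with no motion, so it is at the outer stop. Now I push it home.

drive_tool --moves '[[[0.02,0.15,0,0],[0.04,0.3,0,0],[0.06,0.45,0,0],[0.08,0.6,0,0],[0.1,0.75,0,0],[0.13,0.9,0,0],[0.15,1.05,0,0],[0.17,1.2,0,0],[0.19,1.35,0,0],[0.21,1.5,0,0],[0.23,1.62,0,0],[0.24,1.7,0,0],[0.25,1.76,0,0],[0.25,1.76,0,0],[0.25,1.76,0,0]]]'

```text
t: 6.9
ee_pos: [0.5108, -0.2332, 0.0626]
tool_rot: [-3.141, 0.002, 1.435]
wrist_force: [-6.3, -7.5, 4.9]
gripper_width: 0.0244
```

drive_tool --moves '[[[0,0.04,0,0],[0.01,0.08,0,0],[0.01,0.08,0,0],[0.01,0.08,0,0]]]'

```text
t: 7.3
ee_pos: [0.5108, -0.233, 0.0627]
tool_rot: [3.142, 0.005, 1.435]
wrist_force: [-8.8, -24.2, 0.9]
gripper_width: 0.0246
```

The force rises with no motion, so the slide is home. I ease off, open and lift.

drive_tool --moves '[[[0,-0.1,0,0],[0,-0.1,0,0]]]'

```text
t: 7.5
ee_pos: [0.5108, -0.2333, 0.0626]
tool_rot: [-3.141, 0.0, 1.435]
wrist_force: [-7.9, -3.9, 6.9]
gripper_width: 0.0248
```

drive_tool --moves '[[[0,0,0,0],[0,0,0,0],[0,0,0,0],[0,0,0,0],[0,0,0,0],[0,0,0,0],[0,0,0,0],[0,0,0.5,0],[0,0,1.2,0],[0,0,2.0,0],[0,0,3.0,0],[0,0,4.0,0],[0,0,5.0,0],[0,0,5.4,0],[0,0,5.4,0],[0,0,5.4,0]]]' --jaw -1

```text
t: 9.1
ee_pos: [0.5111, -0.2326, 0.1965]
tool_rot: [-3.141, -0.0, 1.435]
wrist_force: [0.0, 0.9, 0.0]
gripper_width: 0.0859
```

```bash
python3 - <<'E'
from station import robot
import cv2,numpy as np
s=robot.sense();print(s['t'],s['ee_pos'],np.degrees(s['tool_rot']),s['qpos'],s['wrist_force'])
c=robot.camera_info("wrist");np.savez("wrist2c.npz",**{k:np.array(c[k]) for k in("mtx","eye","rotation")})
p,d=robot.snapshot("wrist");cv2.imwrite("pics/wrist2.png",p);np.save("wrist2.npy",d)
E
```

```text
9.1 [ 0.51110552 -0.23262755  0.19651091] [-1.79953213e+02 -2.06898834e-02  8.22286464e+01] [-5.64311776e-01  1.42737606e-01  1.53892719e+00 -1.10602774e-05
  1.46082066e+00 -4.28674997e-01] [0.03380386 0.86235315 0.04906939]
```

View pics/wrist2.png

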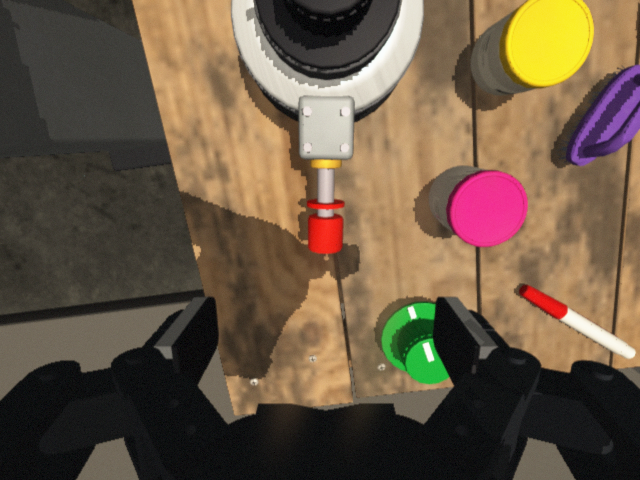

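The slide is home again, with the knob at (325,233), and nothing was disturbed. I move part-way to the cap for a refined fix.

drive_tool --moves '[[[0.1,0.5,0.2,0],[0.2,1.1,0.2,0],[0.3,1.8,0.2,0],[0.4,2.4,0.2,0],[0.5,2.8,0.2,0],[0.5,3.0,0.2,0],[0.5,3.0,0.2,0],[0.5,3.0,0.2,0]]]'

```text
t: 9.95
ee_pos: [0.5238, -0.158, 0.2022]
tool_rot: [-3.141, 0.0, 1.435]
wrist_force: [0.6, -0.6, -0.1]
gripper_width: 0.0855
```

```bash
python3 - <<'E'
from station import robot
import cv2,numpy as np
s=robot.sense();print(s['t'],s['ee_pos'],np.degrees(s['tool_rot']),s['wrist_force'])
c=robot.camera_info("wrist");np.savez("wrist3c.npz",**{k:np.array(c[k]) for k in("mtx","eye","rotation")})
p,d=robot.snapshot("wrist");cv2.imwrite("pics/wrist3.png",p);np.save("wrist3.npy",d)
from h import *
c=cam("wrist3")
v,u=np.nonzero(d>0);K,e,R=c;q=np.stack([(u-K[0,2])/K[0,0],-(v-K[1,2])/K[1,1],-np.ones(len(u))])*d[v,u]
P=(R@q).T+e
near=np.hypot(P[:,0]-.529,P[:,1]+.092)<.05
for lo,hi in((.147,.155),(.112,.118)):
    m=near&(P[:,2]>lo)&(P[:,2]<hi);Q=P[m]
    hull=cv2.convexHull((Q[:,:2]*1e4).astype(np.float32));print(lo,len(Q),Q[:,2].mean(),np.array(cv2.minEnclosingCircle(hull)[0])/1e4,cv2.minEnclosingCircle(hull)[1]/1e4,(Q.min(0)+Q.max(0))/2)
E
```

```text
9.95 [ 0.52383937 -0.157987    0.20222975] [-1.79990771e+02  8.47102200e-03  8.22304957e+01] [ 0.55770753 -0.63893452 -0.09108662]
0.147 6981 0.15117953312909585 [ 0.53207324 -0.09137838] 0.02350037384033203 [ 0.5318958  -0.09144473  0.15045454]
0.112 6405 0.11518323637377549 [ 0.53215229 -0.09162721] 0.038028802490234374 [ 0.53199171 -0.09148466  0.11496449]
```

View pics/wrist3.png

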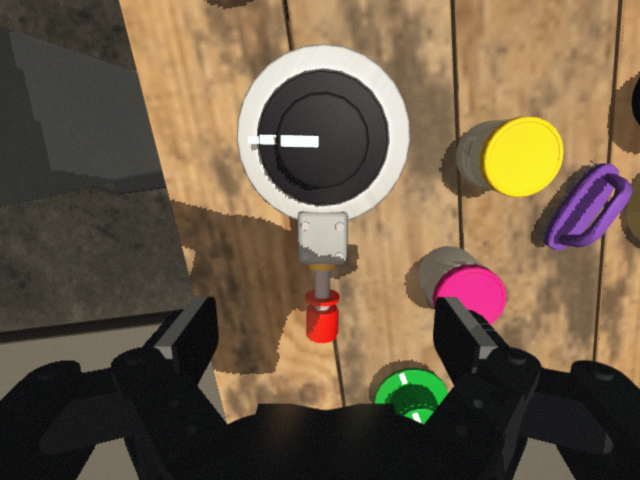

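The wrist picture shows the cap's top centre at (322,140) and its stripe lined up with the collar mark at left. The fitted circles put the axis at (0.532, -0.0915), against (0.530, -0.092) from the top camera and (0.531, -0.0905) from the knob. I use (0.5313, -0.0915).

drive_tool --moves '[[[0.1,0.6,0,0],[0.2,1.3,0,0],[0.3,2.0,0,0],[0.3,2.5,0,0],[0.3,2.66,0,0],[0.3,2.66,-0.5,0],[0.3,2.66,-1.1,0],[0.3,2.66,-1.7,0],[0.3,2.66,-2.3,0],[0.3,2.66,-2.7,0],[0.3,2.66,-2.95,0],[0.3,2.66,-2.95,0],[0.3,2.66,-2.95,0]]]'

```text
t: 11.3
ee_pos: [0.5315, -0.0915, 0.1289]
tool_rot: [3.141, 0.0, 1.435]
wrist_force: [-0.4, 0.0, 0.8]
gripper_width: 0.0854
```

drive_tool --moves '[[[0,0,0,0],[0,0,0,0],[0,0,0,0],[0,0,0,0],[0,0,0,0],[0,0,0,0],[0,0,0,0],[0,0,0,0]]]' --jaw 1 --squeeze 50

```text
t: 12.1
ee_pos: [0.5315, -0.0913, 0.1291]
tool_rot: [3.141, 0.0, 1.435]
wrist_force: [-1.7, 0.6, 6.3]
gripper_width: 0.0446
```

drive_tool --moves '[[[0,0,0,0.3],[0,0,0,0.7],[0,0,0,1.1],[0,0,0,1.5],[0,0,0,1.5],[0,0,0,1.5]]]'

```text
t: 12.7
ee_pos: [0.5316, -0.0913, 0.1291]
tool_rot: [3.141, 0.0, 1.644]
wrist_force: [-0.7, 1.3, 5.7]
gripper_width: 0.045
```

```bash
python3 - <<'E'
from station import robot
import numpy as np
s=robot.sense();print(s['t'],s['ee_pos'],np.degrees(s['tool_rot']),s['wrist_force'],s['ft_torque'])
E
```

```text
12.7 [ 0.53162949 -0.09129662  0.12912057] [1.79951854e+02 1.71401701e-02 9.42173506e+01] [-0.71513979  1.33057725  5.67826537] [0.12936602 0.19171274 0.12864438]
```

drive_tool --moves '[[[0,0,0,0.3],[0,0,0,0.6],[0,0,0,0.9],[0,0,0,0.9]]]'

```text
t: 13.1
ee_pos: [0.5317, -0.0914, 0.1291]
tool_rot: [3.141, 0.001, 1.772]
wrist_force: [0.1, -0.4, 4.7]
gripper_width: 0.0447
```

```bash
cat > st.py <<'E'
from station import robot
import numpy as np
s=robot.sense();print(s['t'],s['ee_pos'],np.degrees(s['tool_rot']),s['wrist_force'],s['ft_torque'],s['gripper_width'])
E
python3 st.py
```

```text
13.1 [ 0.53166196 -0.0913577   0.12913454] [1.79952432e+02 3.38094142e-02 1.01502479e+02] [ 0.09416019 -0.40927326  4.74118663] [0.04251507 0.12925797 0.1613005 ] 0.044708906326621466
```

drive_tool --moves '[[[0,0,0,0.3],[0,0,0,0.6],[0,0,0,0.9],[0,0,0,1.2],[0,0,0,1.5],[0,0,0,1.5]]]'

```text
t: 13.7
ee_pos: [0.5317, -0.0914, 0.1292]
tool_rot: [3.141, 0.001, 1.981]
wrist_force: [-0.1, -0.6, 4.7]
gripper_width: 0.0448
```

```bash
cat >> st.py <<'E'
import cv2
p,d=robot.snapshot("wrist");cv2.imwrite("pics/w_%05.2f.png"%s['t'],p)
E
python3 st.py; ls pics
```

```text
13.7 [ 0.53166701 -0.09141078  0.12916307] [1.79957775e+02 4.76135761e-02 1.13490972e+02] [-0.123262   -0.56452109  4.68363599] [-0.05951073  0.07662224  0.12818419] 0.04481714575884597
scene0.png
scene0crop.png
top0.png
top0crop.png
w1.png
w_13.70.png
wrist0.png
wrist2.png
wrist3.png
```

View pics/w_13.70.png

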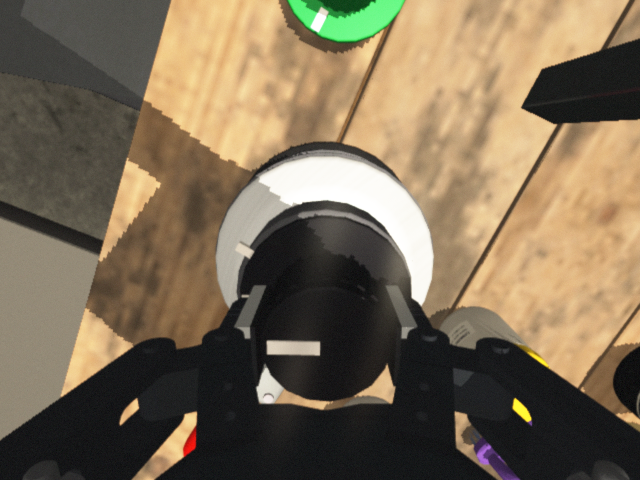

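The cap's stripe at (293,348) has turned with the gripper and is now about 31° from the collar mark at (245,250). The torque stays light, so anticlockwise is the right way. I go on to about 73°.

drive_tool --moves '[[[0,0,0,0.4],[0,0,0,0.8],[0,0,0,1.2],[0,0,0,1.6],[0,0,0,2.0],[0,0,0,2.4],[0,0,0,2.8],[0,0,0,3.2],[0,0,0,3.6],[0,0,0,4.0],[0,0,0,4.4],[0,0,0,4.8],[0,0,0,5.1],[0,0,0,5.1],[0,0,0,5.1]]]'

```text
t: 15.25
ee_pos: [0.5317, -0.0914, 0.1291]
tool_rot: [-3.142, 0.001, 2.691]
wrist_force: [-0.9, -0.3, 5.1]
gripper_width: 0.0447
```

```bash
python3 st.py; ls pics|grep w_
```

```text
15.25 [ 0.53167362 -0.0913802   0.12910013] [-1.79998424e+02  6.49856271e-02  1.54201253e+02] [-0.86098038 -0.26453336  5.14798321] [-0.02484133  0.00588278  0.15173855] 0.04468273892516146
w_13.70.png
w_15.25.png
```

Turned 72° by the tool. Now I lift a little and check the force.

drive_tool --moves '[[[0,0,0.1,0],[0,0,0.2,0],[0,0,0.3,0],[0,0,0.4,0],[0,0,0.4,0]]]'

```text
t: 15.8
ee_pos: [0.5315, -0.0913, 0.1389]
tool_rot: [-3.142, 0.001, 2.692]
wrist_force: [0.2, -0.7, -1.7]
gripper_width: 0.045
```

```bash
python3 st.py; ls pics|grep w_
```

```text
15.8 [ 0.53151015 -0.09133531  0.13892656] [-1.79996893e+02  3.11638058e-02  1.54223689e+02] [ 0.16702365 -0.6929563  -1.71391809] [-0.0212958   0.01074916  0.03613364] 0.0450004469200171
w_13.70.png
w_15.25.png
w_15.80.png
```

The force is only about the cap's weight, so it is free. I lift to about 8 cm in total.

drive_tool --moves '[[[0,0,0.2,0],[0,0,0.4,0],[0,0,0.7,0],[0,0,1.0,0],[0,0,1.3,0],[0,0,1.6,0],[0,0,1.9,0],[0,0,2.2,0],[0,0,2.5,0],[0,0,2.7,0],[0,0,2.8,0],[0,0,2.8,0],[0,0,2.8,0],[0,0,2.8,0]]]'

```text
t: 17.25
ee_pos: [0.5312, -0.0913, 0.2082]
tool_rot: [-3.141, -0.001, 2.692]
wrist_force: [0.1, 0.7, -2.7]
gripper_width: 0.0449
```

```bash
python3 st.py; python3 - <<'E'
from station import robot
import cv2
for n in("top","scene"):
    p,d=robot.snapshot(n);cv2.imwrite(f"pics/{n}9.png",p)
E
ls pics|grep w_
```

```text
17.25 [ 0.53124808 -0.09125497  0.20818246] [-1.79989786e+02 -2.99146315e-02  1.54229594e+02] [ 0.09390462  0.65362962 -2.70164887] [ 0.0341674  -0.03294484  0.02557337] 0.04491061845645965
w_13.70.png
w_15.25.png
w_15.80.png
w_17.25.png
```

View pics/scene9.png

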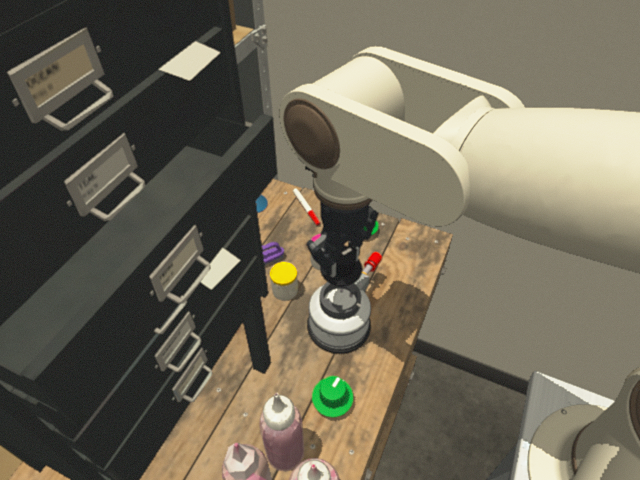

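View pics/top9.png

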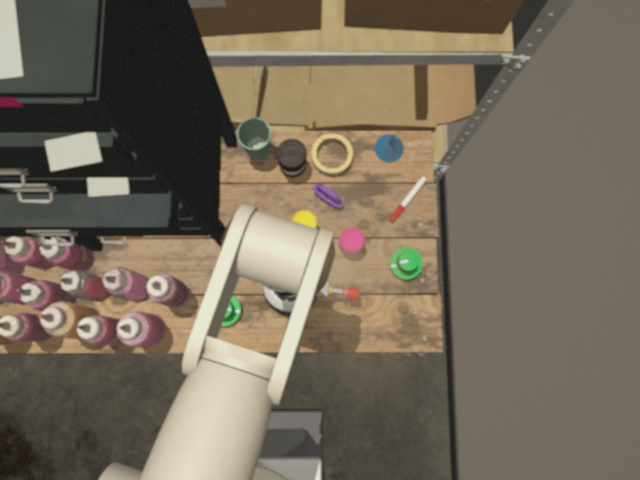

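The scene picture shows the pot mouth open at (342,300) with the cap held above it at (342,270). The top picture shows the knob still home at (352,293), and the jars and brush where they were.

```bash
python3 -c "
from station import robot
print(robot.hand_in())"
```

```text
the job is handed in; nothing more can be done
None
```

The job is done and handed in at about 17.5 s, with the cap still held above the open pot.

- **Slide:** I pulled the red knob 40 mm out. The force climbed to 30 N there with no further motion. I then pushed it home, where the force climbed to 24 N with no further motion, and let go. Later pictures show it still home.
- **Cap:** Anticlockwise was the right way on the first try, so I never met the wrong-way stop. It turned about 72° with light torque of about 0.15 N m, then lifted with 2–3 N, a little more than the cap's own weight.
- **Final pose:** The cap is upright, 79 mm above its seat and within about 1 mm of the pot's axis, judging by how far the gripper moved. I gripped it with 50 N.
- **Other things:** The last top picture shows the jars and brush unmoved, though the arm partly hides the yellow jar in that view. The other camera shows that jar in its place.

The camera and gripper estimates of the cap's axis differed by about 2 mm. That is within the calibration error, and no other check failed.

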